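Fill the lid tube to its line

ROBOT

A 6-joint arm with a two-finger parallel gripper is mounted at the origin on the work surface. World frame = base frame: x ahead of the robot, y to its left, z up, the work surface at z = 0. Lengths are in m, angles in rad, forces in N, time in s.
With the tool pointing down it reaches from about 0.375 to 0.9 m from the base axis. Payload 3.1 kg.
Tool frame: the origin (TCP) lies at the very end of the fingers, on their centre line; the grasp point (between the pads) lies 19 mm behind it (robot.grip_depth is the distance from the TCP to the grasp point, in m); z points along the fingers, y is the direction in which the jaws open and shut (so a half turn about z gives the same grasp; the last joint's range is limited). The gripper opens to 87 mm and grips with 3 to 60 N. Pads are 19 mm wide; open, the fingers measure 117 mm over their backs; the gripper's body (75 mm by 190 mm) begins 51 mm behind the grasp point.
Start: joints at [-1.401, 0.527, 1.433, -0, 1.181, -0.178], TCP at [0.213, -0.588, 0.223] pointing down, gripper open.
Joint ranges: [-3.08, 3.08], [-0.75, 2.2], [0.22, 2.44], [-1.43, 4.57], [0, 2.65], [-2.85, 2.85]. Speed limits (rad/s): [2.79, 2.79, 3.14, 3.14, 3.14, 3.14].

INTERFACE

Orientations are given as a unit quaternion [x, y, z, w].
In Python, from rig import robot gives the robot as it stands.
- The arm moves only by the tool drive_tool, never from a script. Its argument "series" is a list of rows, each a list of 7 numbers: the shift along the tool's x, y, z in m, then the turn, a rotation vector about the tool's x, y, z in degrees, then the opening, from 0 (shut) to 1 (fully open). A call has 1 to 5 rows; each row shifts and turns the commanded pose from where the row before left it, along the tool's axes as they then stand; what a row does not reach is not made up. A row lasts 1/8 s, in which the tool goes at most 62.5 mm and 10.7 degrees, less where a joint would pass 70% of its speed; a pose out of reach is approached as far as the arm can. A call is refused whole if a number of a shift passes 0.0625 or a number of a turn 10.7, either way. A call with a gripper value outside its range is refused whole. The fingers move at their own pace and stop on an object; "squeeze" is the grip in N (left out, the last holds). Time passes only in rows, so rows that do not move let the fingers close. It gives the time, the measured TCP pose, the force and the opening at its end, in the units of the state.
- robot.get_obs(): the state, without advancing time (a new reading comes with each control period).
- robot.camera(name): name is "side" or "top"; returns (picture, depth): 384x512x3 uint8, blue, green, red; 384x512 float32, m along the optical axis (not along the pixel's ray), 0 where there is no reading.
- robot.camera_model(name): a dict with "fx", "fy", "cx", "cy" (pixels), "R" (3x3) and "t" (3): a world point X has camera coordinates R X + t. Camera axes: x right, y down, z forward; pixel columns grow to the right and rows downward; lengths in m; the calibration is good to about 2 mm. A picture is of the moment at which its call begins. camera_model takes no time and is no camera call.
- robot.hand_in(): hands the job in, once; it reports no verdict.
The state is a dict: "time": time; "q": joint angles; "joint_velocities": joint speeds; "joint_torque": joint torques, N m; "position": TCP position; "tool_rot": TCP orientation; "ft_force": force on the tool from outside, world axes, zero at the start; "moment": the same for the moment, N m; "grip_width": finger opening in m.
Only numpy, scipy, OpenCV 4.12 (cv2) and the standard library are available. Lean on these libraries where they do the work, as an engineer would, in place of code of your own. Each camera call takes 0.05 s, during which the arm holds its last target. There are 200 camera calls.

TASK

Put the two deep screw lids one on top of the other, flat, into the clear lid tube, so that the top of the stack reaches the white line round the tube. Leave the wide, flat lid where it is.

Things in the scene. Friction and masses are not known exactly. Their poses are not given: they have to be found in the camera images.
- tube: upright clear plastic tube, open on top, fixed to the bench: 74 mm tall, steel foot 88 mm across and 5 mm high. Bore 60 mm, outside 66 mm, flaring at the top 8 mm to 66 and 72 mm. Inner floor 8 mm and white line 60 mm above the bench. Fingers round a lid do not fit the bore; a lid let go in the mouth slides down. Origin: centre of its underside, z up.
- lid_a: black ribbed plastic screw lid with a closed flat top, one of two alike (the deep lids): a solid disc 46 mm in diameter and 26 mm tall, about 35 g, standing loose on the bench at the start. Origin at the centre of its underside, z up along its axis; its yaw means nothing.
- lid_b: black ribbed plastic screw lid with a closed flat top, one of two alike (the deep lids): a solid disc 46 mm in diameter and 26 mm tall, about 35 g, standing loose on the bench at the start. Origin at the centre of its underside, z up along its axis; its yaw means nothing.
- wide_lid: wider, flatter black lid, 64 mm across, 14 mm tall, loose; does not fit the tube. Origin: centre of its underside, z up. Tube and three lids stand in random order in a row across the bench, centres at least 120 mm apart; other objects stand farther out, at least 50 mm clear of them, and are under 95 mm tall.
Not all that is in view belongs to the job. Leave any purple look-alike of the lid_a alone.

How it is judged:
By the outcome, as a careful person would: the job done as asked, in the order asked, and still so for the second after the job is handed in, with the robot touching nothing.
It also fails if it takes over 58 s, if anything falls off the work surface, if the arm or the gripper's body presses on something with over 40 N, if the wrist force passes 120 N, or if a joint passes its speed limit or range.

## Working session

There is one attempt and no reset: what is moved stays moved. The work goes in short steps, Python scripts to look and compute and a tool call to move; the robot and the scene stay as the last step left them, time stands still between calls to the robot, and variables do not carry over. Pictures are saved under pics/ and viewed, about 8 in all and at most 12, crops included, and the job is handed in when it is done.

Besides the shell and the picture viewer there is one more tool, called after "Request:" as name(argument=value, ...), one argument or row to a line, values as JSON. drive_tool: Moves the arm, as the interface text tells. Its arguments: {"type":"object","properties":{"series":{"type":"array"},"squeeze":{"type":"number"}},"required":["series"]}

```bash
mkdir -p pics
cat > h.py <<'E'
import numpy as np, cv2
from rig import robot
def ray(m,u,v,z):
    R=np.array(m["R"]);t=np.array(m["t"]);c=-R.T@t
    d=R.T@np.array([(u-m["cx"])/m["fx"],(v-m["cy"])/m["fy"],1]);return c+d*(z-c[2])/d[2]
def cloud(m,D):
    R=np.array(m["R"]);t=np.array(m["t"]);v,u=np.indices(D.shape)
    P=np.stack([(u-m["cx"])/m["fx"]*D,(v-m["cy"])/m["fy"]*D,D],-1)
    return (P-t)@R
def proj(m,X):
    p=np.array(m["R"])@np.array(X)+np.array(m["t"]);return m["fx"]*p[0]/p[2]+m["cx"],m["fy"]*p[1]/p[2]+m["cy"]
E
python3 - <<'E'
from h import *
for n in("top","side"):
    I,D=robot.camera(n);m=robot.camera_model(n);cv2.imwrite(f"pics/{n}0.png",I);np.save(f"{n}0.npy",D)
    R=np.array(m["R"]);print(n,-R.T@np.array(m["t"]),R[2],m["fx"])
a=cv2.imread("pics/top0.png");b=cv2.imread("pics/side0.png")
o=robot.get_obs();print(o["time"],o["position"],o["tool_rot"],o["grip_width"])
E
```

```text
top [ 0.40298978 -0.00922634  0.95293835] [ 0.10772808  0.02207406 -0.99393531] 423.10172822402484
side [ 0.41454016 -0.64918228  0.61367593] [ 0.08945215  0.75230078 -0.65271882] 424.8620436498268
0.1 [ 0.21294614 -0.58691859  0.22169454] [ 9.84916662e-01  1.73026753e-01 -2.02325659e-06 -9.54275661e-04] 0.08706245762350223
```

View pics/top0.png

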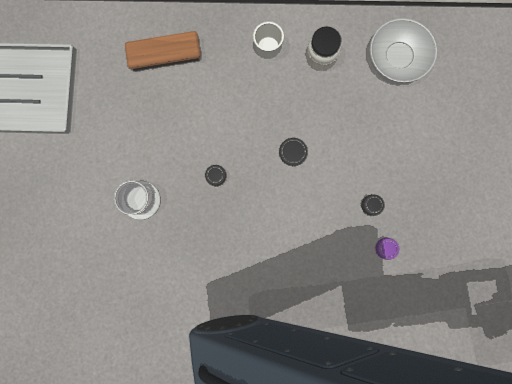

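View pics/side0.png

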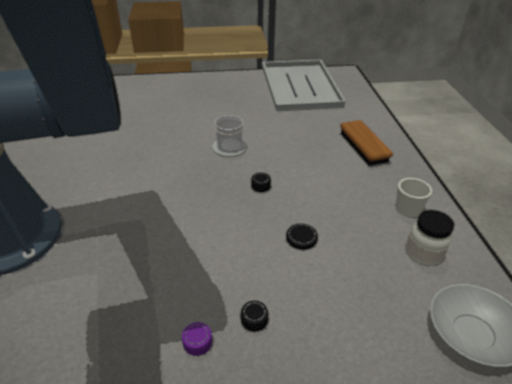

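The top view shows the tube at (137,198), black discs at (215,175), (293,151, larger) and (373,205), a purple disc at (388,248), and a jar with a black lid at (325,42). The side view shows them in the same order: tube (229,135), small (261,182), wide (302,236), small (254,315), purple (197,338).

Candidates for a deep lid:
- (215,175): small and black, yes.
- (373,205): small and black, yes.
- (293,151): the wide lid, no.
- (388,248): the purple look-alike, no.
- (325,42): a lid on a jar, no.

Next I measure them and check one crop.

Run:
```python
from h import *
T=cv2.imread("pics/top0.png");S=cv2.imread("pics/side0.png");mt=robot.camera_model("top");ms=robot.camera_model("side")
Ct=cloud(mt,np.load("top0.npy"));Cs=cloud(ms,np.load("side0.npy"))
def blob(I,u,v,r=25):
    g=(I.max(2)<60).astype(np.uint8)
    n,l,s,c=cv2.connectedComponentsWithStats(g)
    w=l[v-4:v+5,u-4:u+5];w=w[w>0];k=np.bincount(w).argmax();return l==k
for nm,t,s,h in(("L1",(215,175),(261,182),.026),("W",(293,151),(302,236),.014),("L2",(373,205),(254,315),.026)):
    for m,I,C,p in((mt,T,Ct,t),(ms,S,Cs,s)):
        M=blob(I,*p);P=C[M];z=np.percentile(P[:,2],80);top=P[abs(P[:,2]-h)<.004]
        e=cv2.fitEllipse(np.argwhere(M)[:,::-1].astype(np.float32)[cv2.convexHull(np.argwhere(M)[:,::-1].astype(np.int32),returnPoints=False)[:,0]])
        q=(top.min(0)+top.max(0))/2
        print(nm,"z80",z.round(4),"n",M.sum(),len(top),"mid",q.round(4),"ext",np.ptp(top,axis=0)[:2].round(4),"ell",ray(m,*e[0],h).round(4))
# tube: points with depth near tube, heights
for n,C,(u,v) in(("top",Ct,(137,198)),("side",Cs,(229,135))):
    P=C[v-35:v+35,u-35:u+35].reshape(-1,3)
    for lo,hi in((.003,.0065),(.0065,.012),(.06,.07),(.070,.078)):
        q=P[(P[:,2]>lo)&(P[:,2]<hi)]
        if len(q)>3:print("tube",n,lo,len(q),((q.min(0)+q.max(0))/2).round(4),np.ptp(q,axis=0).round(4))
def up(I,u,v,r,k):return cv2.resize(I[v-r:v+r,u-r:u+r],(k,k),interpolation=cv2.INTER_CUBIC)
a=np.hstack([up(T,140,198,32,260),up(T,215,175,20,260),up(T,373,205,20,260)])
b=np.hstack([up(S,229,135,32,260),up(S,261,182,22,260),up(S,254,315,22,260)])
cv2.imwrite("pics/crop1.png",np.vstack([a,b]))
```

```text
Traceback (most recent call last):
ValueError: attempt to get argmax of an empty sequence
```

```bash
cat > m.py <<'E'
from h import *
T=cv2.imread("pics/top0.png");S=cv2.imread("pics/side0.png");mt=robot.camera_model("top");ms=robot.camera_model("side")
Ct=cloud(mt,np.load("top0.npy"));Cs=cloud(ms,np.load("side0.npy"))
print(T[175,215],T[151,293],T[205,373],S[236,302],T[190,215+40])
def up(I,u,v,r,k):return cv2.resize(I[v-r:v+r,u-r:u+r],(k,k),interpolation=cv2.INTER_CUBIC)
a=np.hstack([up(T,140,198,32,260),up(T,215,175,20,260),up(T,373,205,20,260)])
b=np.hstack([up(S,229,135,32,260),up(S,261,182,22,260),up(S,254,315,22,260)])
cv2.imwrite("pics/crop1.png",np.vstack([a,b]))
for nm,t,s,h in(("L1",(215,175),(261,182),.026),("W",(293,151),(302,236),.014),("L2",(373,205),(254,315),.026)):
    for m,I,C,(u,v) in((mt,T,Ct,t),(ms,S,Cs,s)):
        M=np.zeros(I.shape[:2],bool);M[v-22:v+23,u-22:u+23]=1
        M&=(I.max(2)<80)
        P=C[M];top=P[abs(P[:,2]-h)<.004];pts=np.argwhere(M)[:,::-1].astype(np.int32)
        e=cv2.fitEllipse(cv2.convexHull(pts))
        q=(top.min(0)+top.max(0))/2
        print(nm,"z",np.percentile(P[:,2],[50,80]).round(4),len(P),len(top),"mid",q.round(4),np.ptp(top,axis=0)[:2].round(4),"ell",ray(m,*e[0],h).round(4),np.round(e[1],1))
for n,C,(u,v) in(("top",Ct,(137,198)),("side",Cs,(229,135))):
    P=C[v-35:v+35,u-35:u+35].reshape(-1,3)
    for lo,hi in((.003,.0065),(.0065,.012),(.06,.07),(.070,.078)):
        q=P[(P[:,2]>lo)&(P[:,2]<hi)]
        if len(q)>3:print("tube",n,lo,len(q),((q.min(0)+q.max(0))/2).round(4),np.ptp(q,axis=0).round(4))
E
python3 m.py
```

```text
[71 72 72] [69 69 70] [67 67 68] [25 24 24] [152 156 158]
L1 z [0.0259 0.0273] 274 254 mid [0.5266 0.1036 0.0258] [0.0443 0.0448] ell [0.5262 0.1026 0.026 ] [20.2 20.8]
L1 z [0.0244 0.0263] 350 195 mid [0.5254 0.0988 0.0253] [0.0412 0.0423] ell [0.5229 0.0841 0.026 ] [20.7 21.7]
W z [0.0141 0.0156] 512 496 mid [ 0.5858 -0.0678  0.014 ] [0.062  0.0607] ell [ 0.5858 -0.0683  0.014 ] [27.3 27.8]
W z [0.0136 0.0147] 683 570 mid [ 0.5843 -0.0735  0.0134] [0.06   0.0623] ell [ 0.5826 -0.0792  0.014 ] [26.2 32.7]
L2 z [0.0256 0.0272] 311 254 mid [ 0.4691 -0.245   0.026 ] [0.044  0.0428] ell [ 0.4697 -0.2426  0.026 ] [21.1 22.5]
L2 z [0.0256 0.0268] 743 534 mid [ 0.4687 -0.2496  0.0254] [0.0438 0.0458] ell [ 0.4673 -0.2575  0.026 ] [29.1 32.5]
tube top 0.003 407 [0.4738 0.2829 0.0048] [0.1593 0.1576 0.0035]
tube top 0.0065 407 [0.468  0.2656 0.0092] [0.0858 0.073  0.0054]
tube top 0.06 144 [0.4679 0.271  0.065 ] [0.0631 0.0672 0.0099]
tube top 0.07 216 [0.4681 0.273  0.0739] [0.07   0.0714 0.0079]
tube side 0.003 166 [0.4771 0.3406 0.0047] [0.1502 0.2687 0.0034]
tube side 0.0065 61 [0.4665 0.2526 0.0092] [0.0834 0.0537 0.0054]
tube side 0.06 194 [0.4673 0.269  0.065 ] [0.0694 0.072  0.0099]
tube side 0.07 135 [0.4679 0.271  0.0731] [0.0697 0.0718 0.0063]
```

View pics/crop1.png

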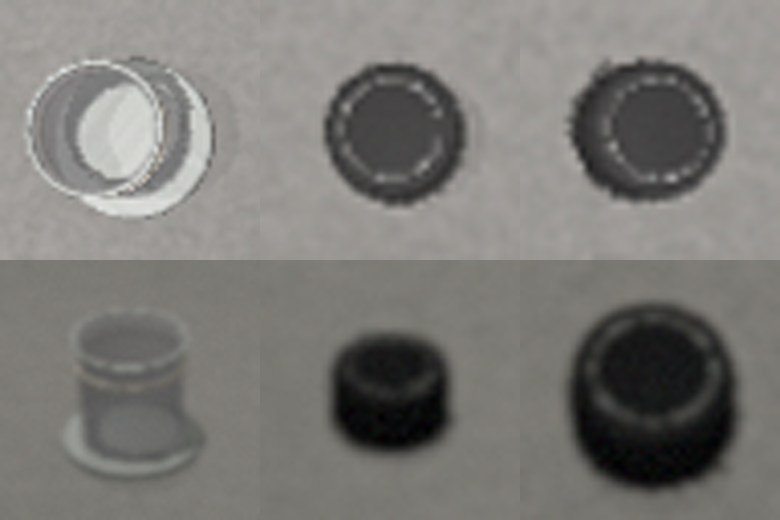

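The crop shows two upright, deep black lids with rims at (215,175) and (373,205) in the top view. The tube is clear and empty. Estimates are L1 (0.526, 0.102), L2 (0.469, −0.247) and tube (0.468, 0.272).

I'll keep the start orientation, since its jaw axis clears the purple lid. I'll grip each lid high, with the tips about 12 mm above its underside, so the fingers stay above the tube's rim. L2 goes first.

```bash
cat >> h.py <<'E'
from scipy.spatial.transform import Rotation as Ro
def rel(*ts):
    o=robot.get_obs();p=np.array(o["position"]);R=Ro.from_quat(o["tool_rot"])
    print("t",round(o["time"],2),p.round(4),R.as_matrix().round(3).tolist(),o["grip_width"],np.round(o["ft_force"],1))
    for t in ts:print(t,"->tool mm",(R.inv().apply(np.array(t)-p)*1000).round(1));p=np.array(t)
E
python3 -c "
from h import *
rel((.469,-.247,.12),(.469,-.247,.013))"
```

```text
t 0.1 [ 0.2129 -0.5869  0.2217] [[0.94, 0.341, -0.0], [0.341, -0.94, 0.002], [0.0, -0.002, -1.0]] 0.08706245762350223 [-0.3  0.4  0.8]
(0.469, -0.247, 0.12) ->tool mm [ 356.5 -232.1  102.2]
(0.469, -0.247, 0.013) ->tool mm [ -0.    0.2 107. ]
```

Request:
drive_tool(
  series=[
    [0.03,-0.02,0,0,0,0,1],
    [0.045,-0.029,0,0,0,0,1],
    [0.045,-0.029,0,0,0,0,1],
    [0.045,-0.029,0,0,0,0,1],
    [0.045,-0.029,0,0,0,0,1],
  ],
  squeeze=15,
)

```text
time: 0.72
position: [0.3648, -0.3865, 0.2222]
tool_rot: [0.985, 0.173, -0.0, -0.0]
ft_force: [-0.3, 0.1, 0.2]
grip_width: 0.087
```

Request:
drive_tool(
  series=[
    [0.045,-0.029,0.01,0,0,0,1],
    [0.045,-0.029,0.03,0,0,0,1],
    [0.04,-0.025,0.03,0,0,0,1],
    [0.0165,-0.013,0.032,0,0,0,1],
    [0,0,0,0,0,0,1],
  ],
)

```text
time: 1.35
position: [0.4679, -0.2451, 0.1183]
tool_rot: [0.985, 0.175, -0.002, -0.003]
ft_force: [0.3, 0.1, 1.1]
grip_width: 0.0871
```

```bash
python3 -c "
from h import *
rel((.469,-.247,.12),(.469,-.247,.013))"
```

```text
t 1.35 [ 0.4679 -0.2451  0.1183] [[0.939, 0.344, -0.005], [0.344, -0.939, 0.004], [-0.003, -0.006, -1.0]] 0.08707347856386807 [0.3 0.1 1.1]
(0.469, -0.247, 0.12) ->tool mm [ 0.4  2.1 -1.8]
(0.469, -0.247, 0.013) ->tool mm [  0.4   0.6 107. ]
```

Request:
drive_tool(
  series=[
    [0,0.002,0.03,0,0,0,1],
    [0,0,0.03,0,0,0,1],
    [0,0,0.01,0,0,0,1],
    [0,0,0,0,0,0,1],
  ],
)

```text
time: 1.85
position: [0.4697, -0.2507, 0.0509]
tool_rot: [0.985, 0.173, 0.0, 0.0]
ft_force: [0.3, -0.5, 1.3]
grip_width: 0.0869
```

```bash
python3 -c "
from h import *
rel((.469,-.247,.013))
I,D=robot.camera('side');J,_=robot.camera('top')
f=lambda I,u,v,r:cv2.resize(I[v-r:v+r,u-r:u+r],(390,390),interpolation=cv2.INTER_CUBIC)
cv2.imwrite('pics/g1.png',np.hstack([f(I,254,300,60),f(J,373,205,45)]))"
```

```text
t 1.85 [ 0.4697 -0.2507  0.0509] [[0.94, 0.34, 0.0], [0.34, -0.94, -0.0], [-0.0, 0.0, -1.0]] 0.08690338763089059 [ 0.3 -0.5  1.3]
(0.469, -0.247, 0.013) ->tool mm [ 0.6 -3.7 37.9]
```

View pics/g1.png

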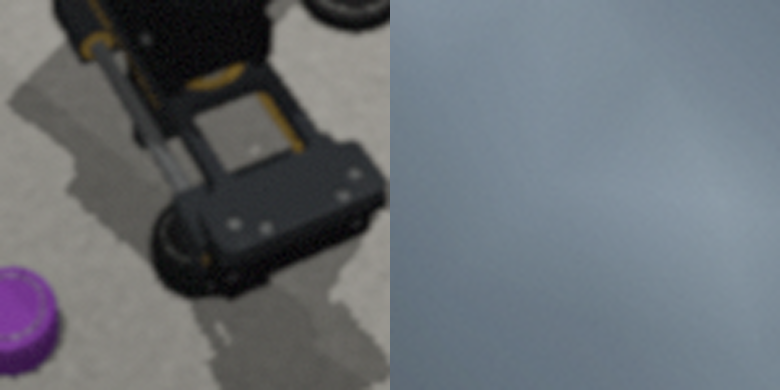

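The crop shows the gripper body hiding the lid, of which only the edge is visible at about (249,317) in the side view. The purple lid at left is clear of the gripper. I go on by the numbers.

Request:
drive_tool(
  series=[
    [0,-0.003,0.015,0,0,0,1],
    [0,0,0.015,0,0,0,1],
    [0,0,0.008,0,0,0,1],
    [0,0,0,0,0,0,1],
    [0,0,0,0,0,0,1],
  ],
)

```text
time: 2.58
position: [0.4689, -0.247, 0.0125]
tool_rot: [0.985, 0.173, 0.0, -0.0]
ft_force: [0.2, 0.7, -0.8]
grip_width: 0.0873
```

Request:
drive_tool(
  series=[
    [0,0,0,0,0,0,0.2],
    [0,0,0,0,0,0,0.2],
    [0,0,0,0,0,0,0.2],
    [0,0,0,0,0,0,0.2],
    [0,0,0,0,0,0,0.2],
  ],
)

```text
time: 3.2
position: [0.4688, -0.247, 0.0126]
tool_rot: [0.985, 0.173, 0.0, 0.0]
ft_force: [-0.3, -0.4, 0.5]
grip_width: 0.0456
```

Gripped at 45.6 mm, the full diameter. Now lift and carry.

Request:
drive_tool(
  series=[
    [0,0,-0.01,0,0,0,0.2],
    [0,0,-0.03,0,0,0,0.2],
    [0,0,-0.04,0,0,0,0.2],
    [0,0,-0.04,0,0,0,0.2],
    [0,0,-0.02,0,0,0,0.2],
  ],
)

```text
time: 3.82
position: [0.4695, -0.2475, 0.1554]
tool_rot: [0.985, 0.173, 0.001, 0.002]
ft_force: [0.3, -0.4, -0.7]
grip_width: 0.0457
```

Request:
drive_tool(
  series=[
    [0.01,-0.028,0,0,0,0,0.2],
    [0.015,-0.042,0,0,0,0,0.2],
    [0.015,-0.042,0,0,0,0,0.2],
    [0.015,-0.042,0,0,0,0,0.2],
    [0.015,-0.042,0,0,0,0,0.2],
  ],
)

```text
time: 4.45
position: [0.4676, -0.0375, 0.1532]
tool_rot: [0.985, 0.173, 0.0, 0.0]
ft_force: [1.0, -0.3, 0.1]
grip_width: 0.0455
```

Request:
drive_tool(
  series=[
    [0.015,-0.042,0,0,0,0,0.2],
    [0.015,-0.042,0,0,0,0,0.2],
    [0.015,-0.042,0,0,0,0,0.2],
    [0.015,-0.042,0,0,0,0,0.2],
    [0.015,-0.042,0,0,0,0,0.2],
  ],
)

```text
time: 5.08
position: [0.4665, 0.1856, 0.1532]
tool_rot: [0.985, 0.173, 0.0, 0.0]
ft_force: [1.7, 0.6, -0.3]
grip_width: 0.0453
```

Request:
drive_tool(
  series=[
    [0.015,-0.042,0,0,0,0,0.2],
    [0.01,-0.025,0,0,0,0,0.2],
    [0.005,-0.012,0,0,0,0,0.2],
    [0,0,0,0,0,0,0.2],
    [0,0,0,0,0,0,0.2],
  ],
)

```text
time: 5.7
position: [0.4678, 0.2676, 0.1525]
tool_rot: [0.985, 0.173, -0.0, 0.0]
ft_force: [-0.9, -0.7, -0.6]
grip_width: 0.0456
```

```bash
python3 -c "
from h import *
rel((.468,.272,.12),(.468,.272,.077))
I,D=robot.camera('side');m=robot.camera_model('side');print(proj(m,(.468,.272,.12)))
f=lambda I,u,v,r:cv2.resize(I[v-r:v+r,u-r:u+r],(500,500),interpolation=cv2.INTER_CUBIC)
cv2.imwrite('pics/c1.png',f(I,229,115,60))"
```

```text
t 5.7 [0.4678 0.2676 0.1525] [[0.94, 0.34, -0.001], [0.34, -0.94, -0.001], [-0.001, 0.0, -1.0]] 0.04557943208764838 [-0.9 -0.7 -0.6]
(0.468, 0.272, 0.12) ->tool mm [ 1.7 -4.1 32.5]
(0.468, 0.272, 0.077) ->tool mm [ 0. -0. 43.]
(np.float64(228.4522632358882), np.float64(104.86800258539816))
```

View pics/c1.png

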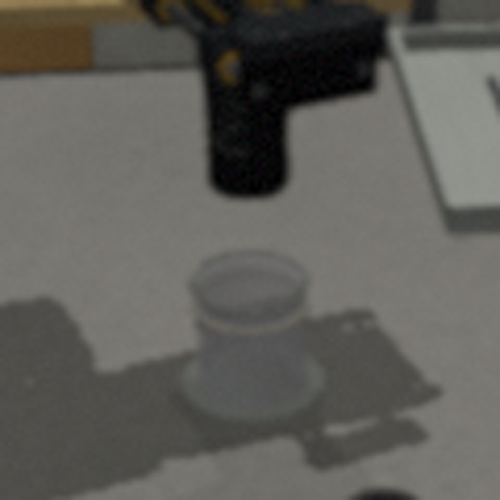

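The lid hangs level, centred over the tube: both are at about column 248 of the crop (column 229 in the side view). Now lower it so the tips stop about 3 mm above the rim.

Request:
drive_tool(
  series=[
    [0.001,-0.004,0.02,0,0,0,0.2],
    [0,0,0.025,0,0,0,0.2],
    [0,0,0.015,0,0,0,0.2],
    [0,0,0.008,0,0,0,0.2],
    [0,0,0,0,0,0,0.2],
  ],
)

```text
time: 6.38
position: [0.4676, 0.2724, 0.0843]
tool_rot: [0.985, 0.173, -0.0, 0.0]
ft_force: [-0.3, -0.1, 0.1]
grip_width: 0.0454
```

Request:
drive_tool(
  series=[
    [0,0,0.003,0,0,0,0.2],
    [0,0,0.002,0,0,0,0.2],
    [0,0,0,0,0,0,0.2],
    [0,0,0,0,0,0,0.2],
  ],
)

```text
time: 6.88
position: [0.4677, 0.2728, 0.0798]
tool_rot: [0.985, 0.173, 0.0, -0.0]
ft_force: [-0.0, 0.0, -0.2]
grip_width: 0.0455
```

```bash
python3 -c "
from h import *
rel((.468,.272,.077))
I,D=robot.camera('side')
f=lambda I,u,v,r:cv2.resize(I[v-r:v+r,u-r:u+r],(500,500),interpolation=cv2.INTER_CUBIC)
cv2.imwrite('pics/c2.png',f(I,229,125,40))"
```

```text
t 6.88 [0.4677 0.2728 0.0798] [[0.94, 0.341, 0.0], [0.341, -0.94, 0.0], [0.0, -0.0, -1.0]] 0.045491866550507166 [-0.   0.  -0.2]
(0.468, 0.272, 0.077) ->tool mm [0.  0.9 2.8]
```

View pics/c2.png

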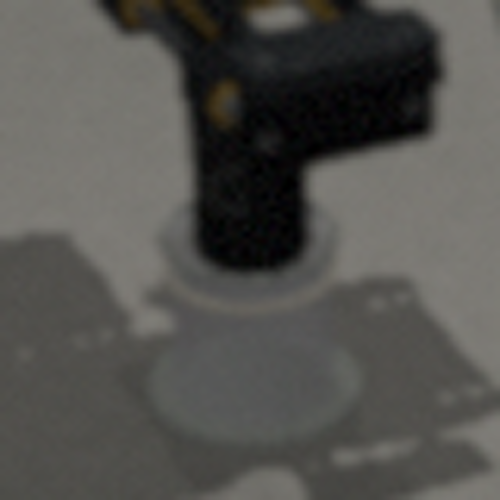

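The lid's lower end sits centred in the mouth at crop (248,255), and there is no contact force. Lower 2 mm more, then release.

Request:
drive_tool(
  series=[
    [0,0.001,0.002,0,0,0,0.2],
    [0,0,0,0,0,0,0.2],
    [0,0,0,0,0,0,1],
    [0,0,0,0,0,0,1],
    [0,0,0,0,0,0,1],
  ],
)

```text
time: 7.55
position: [0.468, 0.2718, 0.0776]
tool_rot: [0.985, 0.173, 0.0, -0.0]
ft_force: [1.3, -0.4, 0.6]
grip_width: 0.0678
```

Request:
drive_tool(
  series=[
    [0,0,-0.01,0,0,0,1],
    [0,0,-0.03,0,0,0,1],
    [0,0,-0.03,0,0,0,1],
    [0,0,-0.01,0,0,0,1],
  ],
)

```text
time: 8.05
position: [0.4691, 0.2722, 0.1598]
tool_rot: [0.985, 0.173, 0.002, -0.0]
ft_force: [0.0, 0.3, -0.9]
grip_width: 0.0872
```

```bash
python3 -c "
from h import *
rel((.526,.102,.12),(.526,.102,.0125))
I,D=robot.camera('side')
f=lambda I,u,v,r:cv2.resize(I[v-r:v+r,u-r:u+r],(500,500),interpolation=cv2.INTER_CUBIC)
cv2.imwrite('pics/c3.png',f(I,235,145,50))"
```

```text
t 8.05 [0.4691 0.2722 0.1598] [[0.94, 0.341, 0.004], [0.341, -0.94, 0.001], [0.004, 0.0, -1.0]] 0.08715397339228317 [ 0.   0.3 -0.9]
(0.526, 0.102, 0.12) ->tool mm [ -4.7 179.4  39.8]
(0.526, 0.102, 0.0125) ->tool mm [ -0.5  -0.  107.5]
```

View pics/c3.png

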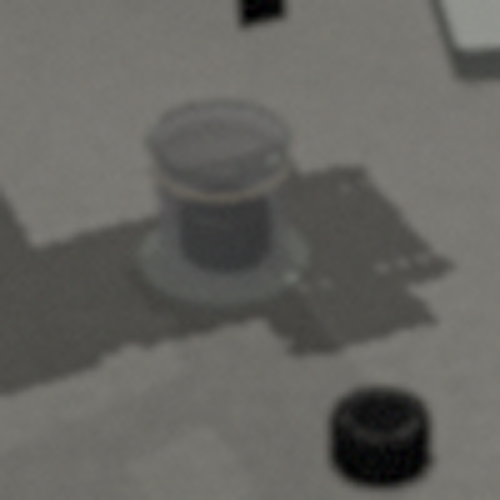

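The first lid sits low and level in the tube at crop (226,225). The other lid at (380,435) is undisturbed. Next is L1: tool shift (−5, 179, 40), then down 107 mm.

Request:
drive_tool(
  series=[
    [0,0.03,0,0,0,0,1],
    [-0.001,0.045,0,0,0,0,1],
    [-0.002,0.045,0,0,0,0,1],
    [-0.001,0.04,0.02,0,0,0,1],
    [0,0.019,0.02,0,0,0,1],
  ],
)

```text
time: 8.72
position: [0.5256, 0.1001, 0.1165]
tool_rot: [0.985, 0.172, -0.0, 0.0]
ft_force: [-0.0, 1.1, 0.1]
grip_width: 0.0871
```

Request:
drive_tool(
  series=[
    [0,0,0.02,0,0,0,1],
    [0,0,0.03,0,0,0,1],
    [0,0,0.015,0,0,0,1],
    [0,0,0,0,0,0,1],
    [0,0,0,0,0,0,1],
  ],
)

```text
time: 9.35
position: [0.5256, 0.1023, 0.053]
tool_rot: [0.985, 0.173, 0.001, 0.0]
ft_force: [-0.2, -0.1, 1.0]
grip_width: 0.0869
```

```bash
python3 -c "
from h import *
rel((.526,.102,.0125))"
```

```text
t 9.35 [0.5256 0.1023 0.053 ] [[0.94, 0.341, 0.001], [0.341, -0.94, 0.0], [0.001, 0.0, -1.0]] 0.08693120747473605 [-0.2 -0.1  1. ]
(0.526, 0.102, 0.0125) ->tool mm [ 0.2  0.4 40.5]
```

Request:
drive_tool(
  series=[
    [0,0,0.015,0,0,0,1],
    [0,0,0.015,0,0,0,1],
    [0,0,0.01,0,0,0,1],
    [0,0,0,0,0,0,1],
    [0,0,0,0,0,0,1],
  ],
)

```text
time: 9.98
position: [0.5253, 0.1021, 0.0125]
tool_rot: [0.985, 0.173, -0.0, -0.0]
ft_force: [-0.2, -0.1, 0.6]
grip_width: 0.087
```

Request:
drive_tool(
  series=[
    [0,0,0,0,0,0,0.2],
    [0,0,0,0,0,0,0.2],
    [0,0,0,0,0,0,0.2],
    [0,0,0,0,0,0,0.2],
    [0,0,0,0,0,0,0.2],
  ],
)

```text
time: 10.6
position: [0.5252, 0.1021, 0.0126]
tool_rot: [0.985, 0.173, 0.0, -0.0]
ft_force: [0.9, -0.5, 0.1]
grip_width: 0.0454
```

Request:
drive_tool(
  series=[
    [0,0,-0.01,0,0,0,0.2],
    [0,0,-0.03,0,0,0,0.2],
    [0,0,-0.04,0,0,0,0.2],
    [0,0,-0.04,0,0,0,0.2],
    [0,0,-0.02,0,0,0,0.2],
  ],
)

```text
time: 11.22
position: [0.5261, 0.1022, 0.1555]
tool_rot: [0.985, 0.173, 0.002, 0.0]
ft_force: [-0.6, 0.3, 0.0]
grip_width: 0.0456
```

```bash
python3 -c "
from h import *
rel((.468,.272,.153))"
```

```text
t 11.22 [0.5261 0.1022 0.1555] [[0.94, 0.341, 0.004], [0.341, -0.94, -0.0], [0.004, 0.001, -1.0]] 0.045551527427780854 [-0.6  0.3  0. ]
(0.468, 0.272, 0.153) ->tool mm [   3.2 -179.5    2.2]
```

Request:
drive_tool(
  series=[
    [0.001,-0.03,0,0,0,0,0.2],
    [0.001,-0.045,0,0,0,0,0.2],
    [0.001,-0.045,0,0,0,0,0.2],
    [0,-0.04,0,0,0,0,0.2],
    [0,-0.019,0,0,0,0,0.2],
  ],
)

```text
time: 11.85
position: [0.4659, 0.2729, 0.153]
tool_rot: [0.985, 0.174, 0.0, 0.0]
ft_force: [-0.0, -0.0, -0.8]
grip_width: 0.0452
```

Request:
drive_tool(
  series=[
    [0,0,0,0,0,0,0.2],
    [0,0,0,0,0,0,0.2],
    [0,0,0.015,0,0,0,0.2],
    [0,0,0.015,0,0,0,0.2],
    [0,0,0,0,0,0,0.2],
  ],
)

```text
time: 12.48
position: [0.4657, 0.2704, 0.1205]
tool_rot: [0.985, 0.173, -0.002, 0.0]
ft_force: [1.1, -0.6, -0.2]
grip_width: 0.0455
```

```bash
python3 -c "
from h import *
rel((.468,.272,.0775))"
```

```text
t 12.47 [0.4657 0.2704 0.1205] [[0.94, 0.34, -0.004], [0.34, -0.94, -0.002], [-0.005, -0.0, -1.0]] 0.04551134972692691 [ 1.1 -0.6 -0.2]
(0.468, 0.272, 0.0775) ->tool mm [ 2.9 -0.7 43. ]
```

Request:
drive_tool(
  series=[
    [0.002,0,0.015,0,0,0,0.2],
    [0,0,0.015,0,0,0,0.2],
    [0,0,0.008,0,0,0,0.2],
    [0,0,0,0,0,0,0.2],
    [0,0,0,0,0,0,0.2],
  ],
)

```text
time: 13.1
position: [0.4691, 0.2722, 0.0847]
tool_rot: [0.985, 0.173, 0.0, -0.0]
ft_force: [1.1, 0.4, 1.0]
grip_width: 0.0455
```

```bash
python3 -c "
from h import *
rel((.468,.272,.0775))"
```

```text
t 13.1 [0.4691 0.2722 0.0847] [[0.94, 0.341, 0.001], [0.341, -0.94, 0.0], [0.001, 0.0, -1.0]] 0.045501426795705416 [1.1 0.4 1. ]
(0.468, 0.272, 0.0775) ->tool mm [-1.1 -0.1  7.2]
```

Request:
drive_tool(
  series=[
    [-0.001,0,0.004,0,0,0,0.2],
    [0,0,0.003,0,0,0,0.2],
    [0,0,0,0,0,0,0.2],
    [0,0,0,0,0,0,0.2],
  ],
)

```text
time: 13.6
position: [0.468, 0.2718, 0.0776]
tool_rot: [0.985, 0.173, 0.0, -0.0]
ft_force: [0.9, -0.2, 0.1]
grip_width: 0.0455
```

Request:
drive_tool(
  series=[
    [0,0,0,0,0,0,1],
    [0,0,0,0,0,0,1],
    [0,0,0,0,0,0,1],
    [0,0,0,0,0,0,1],
  ],
)

```text
time: 14.1
position: [0.4679, 0.2718, 0.0776]
tool_rot: [0.985, 0.173, 0.0, -0.0]
ft_force: [-0.3, -0.2, -0.3]
grip_width: 0.0774
```

Request:
drive_tool(
  series=[
    [0,0,-0.01,0,0,0,1],
    [0,0,-0.03,0,0,0,1],
    [0,0,-0.04,0,0,0,1],
    [0,0,-0.04,0,0,0,1],
    [0,0,-0.02,0,0,0,1],
  ],
)

```text
time: 14.72
position: [0.4689, 0.2722, 0.2207]
tool_rot: [0.985, 0.173, 0.002, -0.0]
ft_force: [0.1, -0.2, -0.5]
grip_width: 0.0868
```

Request:
drive_tool(
  series=[
    [0,0.03,0,0,0,0,1],
    [0,0.05,0,0,0,0,1],
    [0,0.06,0,0,0,0,1],
    [0,0.06,0,0,0,0,1],
    [0,0.06,0,0,0,0,1],
  ],
)

```text
time: 15.35
position: [0.557, 0.0256, 0.2184]
tool_rot: [0.985, 0.173, 0.001, 0.0]
ft_force: [2.3, 0.2, 0.6]
grip_width: 0.0873
```

Request:
drive_tool(
  series=[
    [0,0.06,0,0,0,0,1],
    [0,0.06,0,0,0,0,1],
    [0,0.03,0,0,0,0,1],
    [0,0,0,0,0,0,1],
    [0,0,0,0,0,0,1],
  ],
)

```text
time: 15.98
position: [0.6069, -0.1127, 0.2177]
tool_rot: [0.985, 0.173, -0.0, -0.001]
ft_force: [-0.9, 0.2, 0.3]
grip_width: 0.0871
```

```bash
python3 -c "
from h import *
rel()
I,D=robot.camera('side');J,E=robot.camera('top')
f=lambda I,u,v,r:cv2.resize(I[v-r:v+r,u-r:u+r],(390,390),interpolation=cv2.INTER_CUBIC)
cv2.imwrite('pics/e1.png',np.vstack([np.hstack([f(I,229,135,30),f(J,137,198,30)]),cv2.resize(np.hstack([I,J]),(780,200))]))
for n,im,d in(('side',I,D),('top',J,E)):
    P=cloud(robot.camera_model(n),d);r=np.hypot(P[...,0]-.468,P[...,1]-.272);k=(im.max(2)<90)&(r<.027);Q=P[k]
    print(n,len(Q),np.percentile(Q[:,2],[5,25,50,75,95]).round(4) if len(Q) else '')
    if n=='top':
        A=Q[abs(Q[:,2]-np.median(Q[:,2]))<.006];c=np.linalg.lstsq(np.c_[A[:,:2]-A[:,:2].mean(0),np.ones(len(A))],A[:,2],rcond=None)[0];print('slope,z',c.round(4),A.mean(0).round(4),np.ptp(A,axis=0).round(4))
"
```

```text
t 15.97 [ 0.6069 -0.1127  0.2177] [[0.94, 0.341, -0.001], [0.341, -0.94, 0.001], [-0.001, -0.001, -1.0]] 0.08707495574153919 [-0.9  0.2  0.3]
side 74 [0.0582 0.0593 0.0598 0.0606 0.0612]
top 125 [0.0432 0.0539 0.0585 0.0601 0.0617]
slope,z [0.0184 0.0733 0.0589] [0.471  0.2696 0.0589] [0.0432 0.0443 0.011 ]
```

View pics/e1.png

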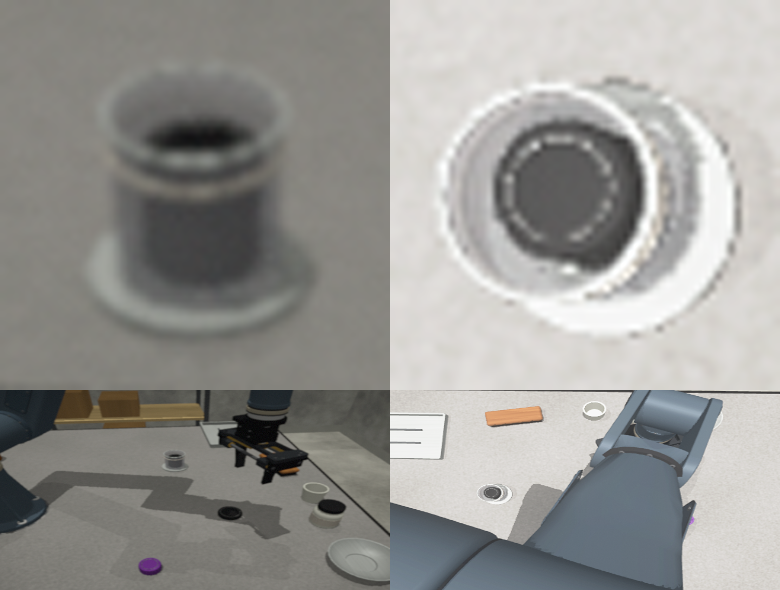

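Both views show the stack upright in the tube. Its top face is at about z 0.060, level with the white line, and in the side view the dark body runs up to the line. The wide lid is still at side pixel (302,236), the purple lid has not moved, and the arm is clear. Handing in.

```bash
python3 -c "
from h import *
print(robot.hand_in())"
```

```text
the job is handed in; nothing more can be done
None
```

Both deep lids are in the clear tube, one on top of the other, and the job was handed in at about 16 s of the 58 s allowed. I gripped each lid high and let it go in the tube's mouth with the fingertips about 3 mm above the rim. Wrist forces stayed within about 3 N in every reading.

**Last checks:**
- **Stack height:** the side camera's depth put the top face at 58–61 mm, median 59.8 mm, against the 60 mm line. The top camera's median was 58.5 mm.
- **Flatness:** the stack looks flat in both views. A plane fitted to the top camera's depth disagreed, showing a slope of about 4°. I think this comes from dark side-wall pixels caught in the mask, because the side camera's heights were tight, and I did not re-measure it.
- **Other objects:** in the side view the wide lid and the purple lid stayed where they were, and the open gripper was clear of everything.

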